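Lock the cutting template onto its keeper stud

TASK

Put the aluminium cutting template with the big oblong eye away on the keeper stud: tilt it so that its eye gets past the stud's wide head without forcing it, then level it and let it lie flat on the keeper board, the stud's stem about in the middle of the eye, so that it cannot be lifted straight off. Leave the other template, the one with the small round hole, where it lies.

Things in the scene. Friction and masses are not known exactly. Their poses are not given: they have to be found in the camera images.
- grip (a point): Centre of the upright wooden grip block (16 mm along x, 40 along y, 50 high) on the loose template with the oblong eye (0.1 kg), which starts flat on the bench. The block stands on the 5 mm aluminium plate; this point is 30 mm above the plate's underside. x points from grip to eye, z out of the plate's upper face.
- eye (a point): Centre of that template's oblong eye, half-way through the 5 mm plate: 102 mm along +x from grip and 27.5 mm below it, same axes. The opening is rectangular, 51 mm along x (short way) by 80 mm along y, with 12 mm bars around it (outside 75 x 104 mm). A 60 mm wide tail reaches 115 mm back from here and carries the grip.
- stud (a point): Foot of the fixed steel stud, on its axis at the keeper board's top; z up. Stem 10 mm thick, 30 mm long; round head 60 mm wide, 5 mm thick (30 to 35 mm up). Plate tilted 40 degrees about its y: one long bar goes down beside the head and in under it to the stem, then the other swings down past the rim. Board 200 x 200 x 12 mm, stud in its middle. The template may point any way.
- round_grip (a point): Centre of the like grip block on the other template, of the same outline and thickness, whose only hole is round, 36 mm wide (its centre 102 mm along +x and 27.5 mm below; same axes). It does not fit the stud: leave it alone.
There are look-alikes about, which are no part of the job. What is shaped like the part that bears grip but yellow is not meant.

How it is judged:
At the end, for the whole second after the job is handed in: The template with the oblong eye lies released and at rest on the keeper board under the stud's head: level within 10 degrees, its eye's centre within 20 mm of the stud's axis and no more than 12 mm above the board (horizontal distance between eye and stud below 0.02 m and z of eye in the frame of stud between -0.005 and 0.012 m and angle between eye's own z axis and vertical below 0.175 rad and linear speed of template below 0.03 m/s); the robot touches nothing.
It fails at once if the template with the round hole is moved by more than 30 mm (distance of round_grip from where it was at the start of the episode above 0.03 m).
It fails at once if the template is forced against the stud or its board, with more than 30 N (contact force between template and keeper above 30 N).
It also fails if it takes over 45 s, if anything falls off the work surface, if the arm or the gripper's body presses on something with over 40 N, if the wrist force passes 120 N, or if a joint passes its speed limit or range.

ROBOT

A 6-joint arm with a two-finger parallel gripper is mounted at the origin on the work surface. World frame = base frame: x ahead of the robot, y to its left, z up, the work surface at z = 0. Lengths are in m, angles in rad, forces in N, time in s.
With the tool pointing down it reaches from about 0.375 to 0.925 m from the base axis. Payload 5.7 kg.
Tool frame: the origin (TCP) lies on the centre line of the jaws, within the pads' length; the fingertips stand 8 mm ahead of it and the grasp point (between the pads) lies 11 mm behind it; z points along the fingers, y is the line along which they close (so a half turn about z gives the same grasp; the last joint's range is limited). The gripper opens to 88 mm and grips with 3 to 60 N. Pads are 20 mm wide; open, the fingers measure 115 mm over their backs; the gripper's body (75 mm by 178 mm) begins 61 mm behind the grasp point.
Start: joints at [1.208, 0.359, 1.51, -0, 1.272, -0.115], TCP at [0.147, 0.582, 0.231] pointing down, gripper open.
Joint ranges: [-2.97, 2.97], [-1.01, 2.36], [0.21, 2.38], [-0.96, 4.11], [0.2, 2.71], [-2.98, 2.98]. Speed limits (rad/s): [2.39, 2.39, 3.14, 3.14, 3.14, 3.14].

INTERFACE

Orientations are given as [roll, pitch, yaw] about the fixed x, y, z axes, in that order (R = Rz(yaw) Ry(pitch) Rx(roll)).
In Python, from rig import state, viewer, ctrl gives the robot as it stands.
- The arm moves only by the shell command python3 -m inch 'ROWS' [FORCE]. ROWS is JSON, a list of rows, each an object of numbers: "fingers": the opening, from 0 (shut) to 1 (fully open); "tx", "ty", "tz": the shift along the world's x, y, z in m; "rx", "ry", "rz": the turn, a rotation vector about the world's x, y, z in degrees. A call has 1 to 10 rows; each row is the pose to reach, as a shift and turn from the pose commanded when the call began; what a row does not reach only later rows make up. A row lasts 1/8 s, in which the tool goes at most 62.5 mm and 10.7 degrees, less where a joint would pass 70% of its speed; a pose out of reach is approached as far as the arm can. A call with a gripper value outside its range is refused whole. The fingers move at their own pace and stop on an object; FORCE is the grip in N (left out, the last holds). Time passes only in rows, so rows that repeat a pose let the fingers close. It gives the time, the measured TCP pose, the force, the opening and the grip force at its end, in the units of the state.
- state(): the state, without advancing time (a new reading comes with each control period).
- viewer.read_camera(name): name is "scene" or "top" or "wrist"; returns the picture (384x512x3 uint8, blue, green, red); there is no depth.
- viewer.get_calibration(name): a dict with "camera_matrix" (3x3 intrinsics, pixels), "R" (3x3) and "t" (3): a world point X has camera coordinates R X + t; the wrist camera has in their place "tool_from_camera" (4x4, takes a point from camera to tool coordinates, whose origin is the TCP and whose axes are the flange's). Camera axes: x right, y down, z forward; pixel columns grow to the right and rows downward; lengths in m; the calibration is good to about 2 mm. A picture is of the moment at which its call begins: read the wrist's pose just before it. get_calibration takes no time and is no camera call.
- ctrl.sign_off(): hands the job in; it is judged then, once.
The state is a dict: "clock": time; "joint_positions": joint angles; "joint_vel": joint speeds; "tau": joint torques, N m; "eef_pos": TCP position; "ee_rot": TCP orientation; "ft_force": force on the tool from outside, world axes, zero at the start; "ft_torque": the same for the moment, N m; "grip_width": opening from 0.0 (shut) to 1.0 (fully open); "finger_force": force on a finger pad.
Only numpy, scipy, OpenCV 4.12 (cv2) and the standard library are available. Lean on these libraries where they do the work, as an engineer would, in place of code of your own. Each camera call takes 0.05 s, during which the arm holds its last target. There are 200 camera calls.

## Working session

There is one attempt and no reset: what is moved stays moved. The work goes in short steps, Python scripts to look and compute and a shell command to move; the robot and the scene stay as the last step left them, time stands still between calls to the robot, and variables do not carry over. Pictures are saved under pics/ and viewed, at most 10 in all, crops included, and the job is handed in when it is done.

```bash
mkdir -p pics; ls; python3 - <<'E'
from rig import state, viewer, ctrl
import cv2, numpy as np
for n in ("top","scene"):
    im=viewer.read_camera(n); cv2.imwrite(f"pics/{n}0.png",im)
    print(n,{k:np.round(np.array(v),4).tolist() for k,v in viewer.get_calibration(n).items()})
print(viewer.get_calibration("wrist")); print(state())
E
```

```text
pics
top {'camera_matrix': [[387.6452, 0.0, 260.6564], [0.0, 387.6452, 197.6165], [0.0, 0.0, 1.0]], 'R': [[-0.0031, -0.9995, 0.0299], [-0.9974, 0.0009, -0.0722], [0.0721, -0.03, -0.9969]], 't': [-0.0105, 0.5857, 0.7061]}
scene {'camera_matrix': [[440.5068, 0.0, 256.0369], [0.0, 440.5068, 190.4586], [0.0, 0.0, 1.0]], 'R': [[0.5089, 0.8608, 0.0112], [0.5712, -0.3279, -0.7525], [-0.644, 0.3893, -0.6585]], 't': [-0.2909, -0.2756, 1.2836]}
{'camera_matrix': array([[336.87862262,   0.        , 249.98638369],
       [  0.        , 336.87862262, 196.72404387],
       [  0.        ,   0.        ,   1.        ]]), 'tool_from_camera': array([[ 1.64658158e-03, -9.63352062e-01, -2.68235145e-01,
         7.33409423e-02],
       [ 9.99998590e-01,  1.67432650e-03,  1.25313072e-04,
         2.71708865e-04],
       [ 3.28392606e-04, -2.68234973e-01,  9.63353461e-01,
        -1.54144941e-01],
       [ 0.00000000e+00,  0.00000000e+00,  0.00000000e+00,
         1.00000000e+00]])}
{'clock': 0.1, 'joint_positions': array([ 1.20788973e+00,  3.59459238e-01,  1.51130437e+00, -6.07245742e-06,
        1.27250354e+00, -1.15121162e-01]), 'joint_vel': array([ 1.52133252e-03, -1.66084834e-03, -2.33489730e-03, -7.62694401e-04,
       -9.52767464e-05,  5.71599483e-04]), 'tau': array([-1.20174118e-03, -5.16357458e+01, -2.71404541e+01,  6.74926420e-02,
        2.76408764e-02, -5.18695776e-05]), 'eef_pos': array([0.14696111, 0.58110217, 0.22988555]), 'ee_rot': array([-3.13992858e+00, -1.86581342e-04,  2.89380886e+00]), 'ft_force': array([-0.19845601, -0.66267887,  0.94233606]), 'ft_torque': array([ 0.04302561, -0.02118508,  0.00570053]), 'finger_force': 0.0, 'grip_width': 1.000534925932477}
```

View pics/top0.png

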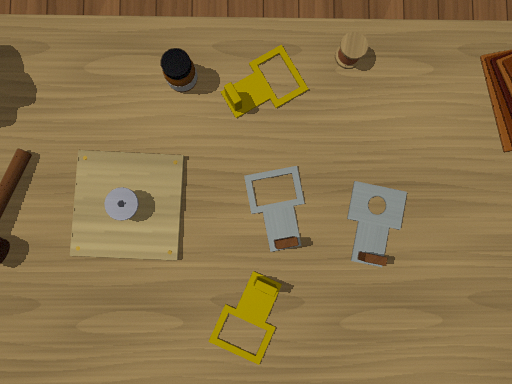

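View pics/scene0.png

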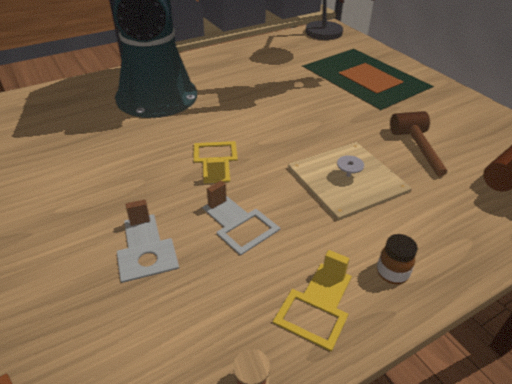

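```bash
cat > h.py <<'E'
import numpy as np, cv2
from rig import state, viewer
from scipy.spatial.transform import Rotation as Ro
def unproj(n,px,z):
    c=viewer.get_calibration(n);K=np.array(c["camera_matrix"]);R=np.array(c["R"]);t=np.array(c["t"])
    px=np.atleast_2d(px).astype(float); d=np.c_[px,np.ones(len(px))]@np.linalg.inv(K).T@R
    o=-R.T@t; s=(z-o[2])/d[:,2]; return o+d*s[:,None]
def proj(n,X):
    c=viewer.get_calibration(n);K=np.array(c["camera_matrix"])
    q=(np.atleast_2d(X)@np.array(c["R"]).T+np.array(c["t"]))@K.T; return q[:,:2]/q[:,2:]
E
python3 - <<'E'
from h import *
im=cv2.imread("pics/top0.png"); b=im.astype(int)
m=((b.max(2)-b.min(2)<28)&(b.max(2)>90)).astype(np.uint8)*255
cs,h=cv2.findContours(m,cv2.RETR_CCOMP,cv2.CHAIN_APPROX_NONE)
for c,hh in zip(cs,h[0]):
    a=cv2.contourArea(c)
    if a<150: continue
    r=cv2.minAreaRect(c); p=cv2.boxPoints(r)
    hole=hh[3]>=0
    ctr=np.array(r[0]); z=0.047 if ctr[0]<150 else 0.005
    M=cv2.moments(c); cen=(M['m10']/M['m00'],M['m01']/M['m00'])
    w=unproj("top",p,z)
    print("hole" if hole else "outer",a,np.round(cen,1),unproj("top",[cen],z).round(4),"rectc",w.mean(0).round(4),"sides",np.linalg.norm(w[1]-w[0]).round(4),np.linalg.norm(w[2]-w[1]).round(4),"dirs",np.degrees(np.arctan2(*(w[1]-w[0])[[1,0]])).round(1))
crop=im[150:270,230:420]; crop=cv2.resize(crop,None,fx=4,fy=4,interpolation=cv2.INTER_CUBIC); cv2.imwrite("pics/crop1.png",crop)
# board corners
print(unproj("top",[[78,152],[183,155],[178,259],[71,256]],0.012).round(3))
# grip block top
print(unproj("top",[[287,242]],0.055).round(3))
E
```

```text
outer 829.5 [120.8 203.5] [[0.5735 0.2394 0.047 ]] rectc [0.5735 0.2392 0.047 ] sides 0.0587 0.0586 dirs -80.4
outer 3014.0 [374.4 216.2] [[ 0.5506 -0.2316  0.005 ]] rectc [ 0.5352 -0.229   0.005 ] sides 0.1536 0.1069 dirs -11.8
hole 281.0 [376.5 204.9] [[ 0.5724 -0.2361  0.005 ]] rectc [ 0.5724 -0.2362  0.005 ] sides 0.037 0.037 dirs -63.9
outer 3004.0 [276.  200.7] [[ 0.5808 -0.0417  0.005 ]] rectc [ 0.5651 -0.0453  0.005 ] sides 0.1051 0.1531 dirs -78.6
hole 1137.0 [273.9 189.4] [[ 0.6026 -0.0378  0.005 ]] rectc [ 0.6027 -0.0377  0.005 ] sides 0.0831 0.0546 dirs -79.2
[[0.673 0.333 0.012]
 [0.668 0.136 0.012]
 [0.472 0.143 0.012]
 [0.478 0.34  0.012]]
[[ 0.504 -0.057  0.055]]
```

View pics/crop1.png

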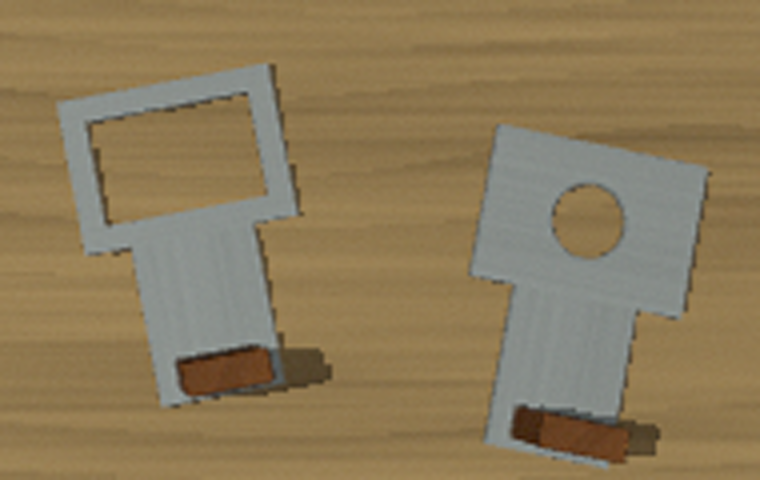

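Grey templates: oblong eye with its block at top (287,242), and round hole at (377,205). The yellow pair at (278,76) and (243,333) are look-alikes. The crop confirms the left grey one has the oblong eye, so that is the part to move. I get its grip at (0.502,-0.057) with heading 10.8°, and the stud at (0.5735,0.239).

I'll move above the grip first.

```bash
python3 -m inch '[{"tx":0.25,"ty":-0.28,"tz":-0.03,"rz":-30,"fingers":0.5},{"tx":0.25,"ty":-0.28,"tz":-0.03,"rz":-30,"fingers":0.5},{"tx":0.25,"ty":-0.28,"tz":-0.03,"rz":-30,"fingers":0.5},{"tx":0.25,"ty":-0.28,"tz":-0.03,"rz":-30,"fingers":0.5},{"tx":0.25,"ty":-0.28,"tz":-0.03,"rz":-30,"fingers":0.5},{"tx":0.25,"ty":-0.28,"tz":-0.03,"rz":-30,"fingers":0.5},{"tx":0.355,"ty":-0.638,"tz":-0.08,"rz":-65,"fingers":0.5},{"tx":0.355,"ty":-0.638,"tz":-0.08,"rz":-65,"fingers":0.5},{"tx":0.355,"ty":-0.638,"tz":-0.08,"rz":-65,"fingers":0.5},{"tx":0.355,"ty":-0.638,"tz":-0.08,"rz":-65,"fingers":0.5}]'
python3 - <<'E'
# clearance check of planned path (2D, mm)
import numpy as np
def pts(u0,u1):
    u=np.arange(u0,u1+.01,.5); return np.r_[np.c_[u,0*u-2.5],np.c_[u,0*u+2.5],[[u0,0],[u1,0]]]
P=np.r_[pts(25.5,37.5),pts(-115,-25.5)]
def d(p,x0,x1,z0,z1):
    dx=np.maximum(np.maximum(x0-p[:,0],p[:,0]-x1),0);dz=np.maximum(np.maximum(z0-p[:,1],p[:,1]-z1),0);return np.hypot(dx,dz).min()
W=[(20,75,40),(20,36,40),(-9,36,40),(-10,28,30),(-11,20,20),(-11,13,10),(-11,9,0),(0,9,0),(0,3.5,0)]
for a,b in zip(W,W[1:]):
    m=[]
    for s in np.linspace(0,1,30):
        x,z,t=np.array(a)*(1-s)+np.array(b)*s;t=np.radians(t)
        p=np.c_[x+P[:,0]*np.cos(t)+P[:,1]*np.sin(t), z-P[:,0]*np.sin(t)+P[:,1]*np.cos(t)]
        m.append((d(p,-30,30,30,35),d(p,-5,5,0,30),p[:,1].min()))
    print(b,np.min(m,0).round(1))
E
```

```text
(20, 36, 40) [ 7.9 20.5 10. ]
(-9, 36, 40) [ 8.5  3.9 10. ]
(-10, 28, 30) [4.9 3.9 7.1]
(-11, 20, 20) [3.  5.8 4.8]
(-11, 13, 10) [4.1 7.1 4. ]
(-11, 9, 0) [11.6  8.7  4. ]
(0, 9, 0) [18.5  9.5  6.5]
(0, 3.5, 0) [18.5 20.5  1. ]schema error: expected keys fingers, tx, ty, tz, rx, ry, rz
```

```bash
python3 -m inch '[{"tx":0.25,"ty":-0.28,"tz":-0.03,"rx":0,"ry":0,"rz":-30,"fingers":0.5},{"tx":0.25,"ty":-0.28,"tz":-0.03,"rx":0,"ry":0,"rz":-30,"fingers":0.5},{"tx":0.25,"ty":-0.28,"tz":-0.03,"rx":0,"ry":0,"rz":-30,"fingers":0.5},{"tx":0.25,"ty":-0.28,"tz":-0.03,"rx":0,"ry":0,"rz":-30,"fingers":0.5},{"tx":0.25,"ty":-0.28,"tz":-0.03,"rx":0,"ry":0,"rz":-30,"fingers":0.5},{"tx":0.25,"ty":-0.28,"tz":-0.03,"rx":0,"ry":0,"rz":-30,"fingers":0.5},{"tx":0.355,"ty":-0.638,"tz":-0.08,"rx":0,"ry":0,"rz":-65,"fingers":0.5},{"tx":0.355,"ty":-0.638,"tz":-0.08,"rx":0,"ry":0,"rz":-65,"fingers":0.5},{"tx":0.355,"ty":-0.638,"tz":-0.08,"rx":0,"ry":0,"rz":-65,"fingers":0.5},{"tx":0.355,"ty":-0.638,"tz":-0.08,"rx":0,"ry":0,"rz":-65,"fingers":0.5}]'
```

```text
clock: 1.35
eef_pos: [0.4665, 0.0632, 0.1673]
ee_rot: [3.142, -0.0, 1.756]
ft_force: [0.7, 0.8, -0.0]
grip_width: 0.5
finger_force: 0.0
```

```bash
python3 -m inch '[{"tx":0.03,"ty":-0.1,"tz":-0.02,"rx":0,"ry":0,"rz":0,"fingers":0.5},{"tx":0.03,"ty":-0.1,"tz":-0.02,"rx":0,"ry":0,"rz":0,"fingers":0.5},{"tx":0.03,"ty":-0.1,"tz":-0.02,"rx":0,"ry":0,"rz":0,"fingers":0.5},{"tx":0.03,"ty":-0.1,"tz":-0.02,"rx":0,"ry":0,"rz":0,"fingers":0.5}]'
python3 - <<'E'
from h import *
s=state(); im=viewer.read_camera("wrist"); cv2.imwrite("pics/w1.png",im)
print(s["eef_pos"],s["ee_rot"],s["joint_positions"].round(3))
c=viewer.get_calibration("wrist");K=c["camera_matrix"];T=np.array(c["tool_from_camera"])
R=Ro.from_euler("xyz",s["ee_rot"]).as_matrix()
# predicted grip block corners & eye corners
a=np.radians(10.8);X=np.array([np.cos(a),np.sin(a),0]);Y=np.array([-np.sin(a),np.cos(a),0]);E=np.array([.6026,-.0378,.005]);G=E-.102*X
pts=[E+i*.0255*X+j*.04*Y for i,j in((1,1),(1,-1),(-1,-1),(-1,1))]+[G+i*.008*X+j*.02*Y+[0,0,.05] for i,j in((1,1),(1,-1),(-1,-1),(-1,1))]
for p in pts:
    q=T[:3,:3].T@(R.T@(p-s["eef_pos"])-T[:3,3]); u=K@q;u=u[:2]/u[2]; cv2.circle(im,tuple(int(v) for v in u.round()),2,(0,0,255),-1)
cv2.imwrite("pics/w1o.png",im)
E
```

```text
clock: 1.85
eef_pos: [0.4956, -0.0343, 0.1473]
ee_rot: [-3.14, -0.001, 1.759]
ft_force: [-0.7, 0.1, 0.4]
grip_width: 0.499
finger_force: 0.0
[ 0.49557829 -0.03432577  0.14731597] [-3.14038465e+00 -9.94061858e-04  1.75856565e+00] [-2.090e-01  3.110e-01  1.827e+00  1.000e-03  1.005e+00 -3.970e-01]
```

View pics/w1o.png

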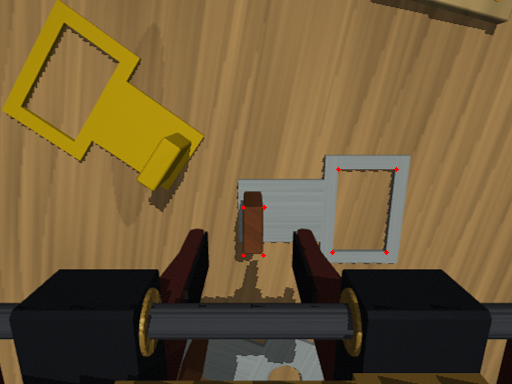

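The wrist view agrees with my estimate: the eye corners, about (338,170) to (388,252), and the block top, (243..264, 207..255), lie on the predicted points. I'll descend and grip.

```bash
python3 -m inch '[{"tx":0.007,"ty":-0.0225,"tz":-0.03,"rx":0,"ry":0,"rz":0,"fingers":0.5},{"tx":0.007,"ty":-0.0225,"tz":-0.08,"rx":0,"ry":0,"rz":0,"fingers":0.5},{"tx":0.007,"ty":-0.0225,"tz":-0.11,"rx":0,"ry":0,"rz":0,"fingers":0.5},{"tx":0.007,"ty":-0.0225,"tz":-0.128,"rx":0,"ry":0,"rz":0,"fingers":0.5},{"tx":0.007,"ty":-0.0225,"tz":-0.128,"rx":0,"ry":0,"rz":0,"fingers":0.5},{"tx":0.007,"ty":-0.0225,"tz":-0.128,"rx":0,"ry":0,"rz":0,"fingers":0.1},{"tx":0.007,"ty":-0.0225,"tz":-0.128,"rx":0,"ry":0,"rz":0,"fingers":0.1},{"tx":0.007,"ty":-0.0225,"tz":-0.128,"rx":0,"ry":0,"rz":0,"fingers":0.1},{"tx":0.007,"ty":-0.0225,"tz":-0.128,"rx":0,"ry":0,"rz":0,"fingers":0.1}]' 40
```

```text
clock: 3.02
eef_pos: [0.5036, -0.0574, 0.0203]
ee_rot: [3.141, 0.0, 1.759]
ft_force: [-0.8, -0.2, 6.9]
grip_width: 0.18
finger_force: 40.0
```

```bash
python3 -m inch '[{"tx":0,"ty":0,"tz":0.05,"rx":0,"ry":0,"rz":0,"fingers":0.1},{"tx":0,"ty":0,"tz":0.1,"rx":0,"ry":0,"rz":0,"fingers":0.1},{"tx":0.005,"ty":0.04,"tz":0.146,"rx":0,"ry":0,"rz":-3,"fingers":0.1},{"tx":0.01,"ty":0.09,"tz":0.146,"rx":0,"ry":0,"rz":-6,"fingers":0.1},{"tx":0.015,"ty":0.14,"tz":0.146,"rx":0,"ry":0,"rz":-9,"fingers":0.1},{"tx":0.02,"ty":0.19,"tz":0.146,"rx":0,"ry":0,"rz":-10.8,"fingers":0.1},{"tx":0.023,"ty":0.24,"tz":0.146,"rx":0,"ry":0,"rz":-10.8,"fingers":0.1},{"tx":0.023,"ty":0.28,"tz":0.146,"rx":0,"ry":0,"rz":-10.8,"fingers":0.1},{"tx":0.023,"ty":0.297,"tz":0.146,"rx":0,"ry":0,"rz":-10.8,"fingers":0.1},{"tx":0.023,"ty":0.297,"tz":0.146,"rx":0,"ry":0,"rz":-10.8,"fingers":0.1}]'
python3 -m inch '[{"tx":0,"ty":0,"tz":0,"rx":0,"ry":8,"rz":0,"fingers":0.1},{"tx":0,"ty":0,"tz":0,"rx":0,"ry":16,"rz":0,"fingers":0.1},{"tx":0,"ty":0,"tz":0,"rx":0,"ry":24,"rz":0,"fingers":0.1},{"tx":0,"ty":0,"tz":0,"rx":0,"ry":32,"rz":0,"fingers":0.1},{"tx":0,"ty":0,"tz":0,"rx":0,"ry":40,"rz":0,"fingers":0.1},{"tx":0,"ty":0,"tz":0,"rx":0,"ry":40,"rz":0,"fingers":0.1},{"tx":0,"ty":0,"tz":0,"rx":0,"ry":40,"rz":0,"fingers":0.1},{"tx":0,"ty":0,"tz":0,"rx":0,"ry":40,"rz":0,"fingers":0.1}]'
python3 - <<'E'
from h import *
s=state(); cv2.imwrite("pics/s2.png",viewer.read_camera("scene")); cv2.imwrite("pics/t2.png",viewer.read_camera("top"))
R=Ro.from_euler("xyz",s["ee_rot"]).as_matrix(); print(s["eef_pos"],R.round(3).tolist(),s["joint_positions"].round(2))
X=R[:,1];Z=-R[:,2];Y=np.cross(Z,X); tip=s["eef_pos"]; E=tip+.102*X-.0178*Z; print("eye",E-np.array([.5735,.2394,.012]),X,Y)
for n in("scene","top"):
    im=cv2.imread(f"pics/{n[0]}2.png")
    for i,j in((1,1),(1,-1),(-1,-1),(-1,1)):
        for a,b in((.0255,.04),(.0375,.052)):
            u=proj(n,E+i*a*X+j*b*Y+.0025*Z)[0]; cv2.circle(im,tuple(int(v) for v in u.round()),1,(0,0,255),-1)
    if n=="scene": o1=cv2.resize(im[60:260,240:460],None,fx=1.8,fy=3*.6)
    else: o2=cv2.resize(im[100:300,20:240],None,fx=1.8,fy=1.8)
cv2.imwrite("pics/o2.png",np.hstack([o1,o2]))
E
```

```text
clock: 4.28
eef_pos: [0.526, 0.24, 0.1654]
ee_rot: [-3.141, 0.0, 1.572]
ft_force: [0.5, -0.1, -1.3]
grip_width: 0.175
finger_force: 40.0
clock: 5.28
eef_pos: [0.5261, 0.2395, 0.167]
ee_rot: [-2.446, -0.0, 1.571]
ft_force: [0.3, -0.2, -0.4]
grip_width: 0.179
finger_force: 40.0
[0.52605085 0.23951919 0.16701836] [[-0.0, 0.768, -0.641], [1.0, 0.0, 0.0], [0.0, -0.641, -0.768]] [0.22 0.77 1.14 0.15 1.91 0.22]
eye [0.01948025 0.00016092 0.07601649] [ 7.67946527e-01  3.53394793e-04 -6.40513862e-01] [-6.66654144e-05  9.99999886e-01  4.71807556e-04]
```

View pics/o2.png

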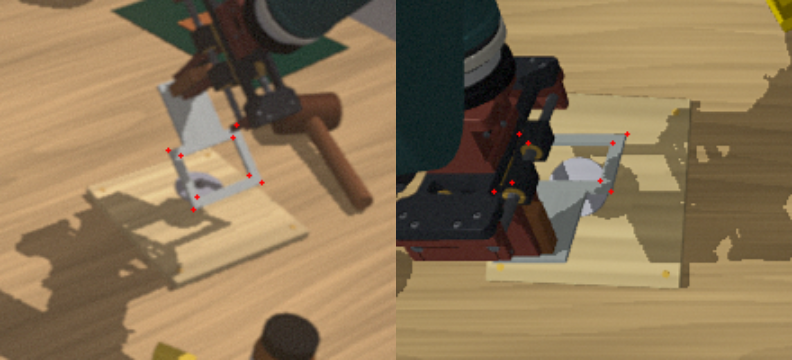

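The overlay shows the tilted template where I predicted: front corners at about (194,210) and (262,183) in the scene half, with the eye over the stud head. Next I lower it beside the head and slide it in under.

```bash
python3 -m inch '[{"tx":0,"ty":0,"tz":-0.012,"rx":0,"ry":0,"rz":0,"fingers":0.1},{"tx":0,"ty":0,"tz":-0.024,"rx":0,"ry":0,"rz":0,"fingers":0.1},{"tx":0,"ty":0,"tz":-0.034,"rx":0,"ry":0,"rz":0,"fingers":0.1},{"tx":0,"ty":0,"tz":-0.04,"rx":0,"ry":0,"rz":0,"fingers":0.1},{"tx":0,"ty":0,"tz":-0.04,"rx":0,"ry":0,"rz":0,"fingers":0.1},{"tx":-0.007,"ty":0,"tz":-0.04,"rx":0,"ry":0,"rz":0,"fingers":0.1},{"tx":-0.014,"ty":0,"tz":-0.04,"rx":0,"ry":0,"rz":0,"fingers":0.1},{"tx":-0.022,"ty":0,"tz":-0.04,"rx":0,"ry":0,"rz":0,"fingers":0.1},{"tx":-0.0285,"ty":0,"tz":-0.04,"rx":0,"ry":0,"rz":0,"fingers":0.1},{"tx":-0.0285,"ty":0,"tz":-0.04,"rx":0,"ry":0,"rz":0,"fingers":0.1}]'
python3 - <<'E'
from h import *
s=state(); cv2.imwrite("pics/s3.png",viewer.read_camera("scene"))
R=Ro.from_euler("xyz",s["ee_rot"]).as_matrix();X=R[:,1];Z=-R[:,2]
print("eye",s["eef_pos"]+.102*X-.0178*Z-np.array([.5735,.2394,.012]))
im=cv2.imread("pics/s3.png");cv2.imwrite("pics/o3.png",cv2.resize(im[100:230,270:430],None,fx=4,fy=4,interpolation=cv2.INTER_CUBIC))
E
```

```text
clock: 6.62
eef_pos: [0.4972, 0.2397, 0.1259]
ee_rot: [-2.443, -0.0, 1.571]
ft_force: [-0.1, 0.6, -0.6]
grip_width: 0.178
finger_force: 40.0
eye [-0.0096765   0.00030258  0.0346617 ]
```

View pics/o3.png

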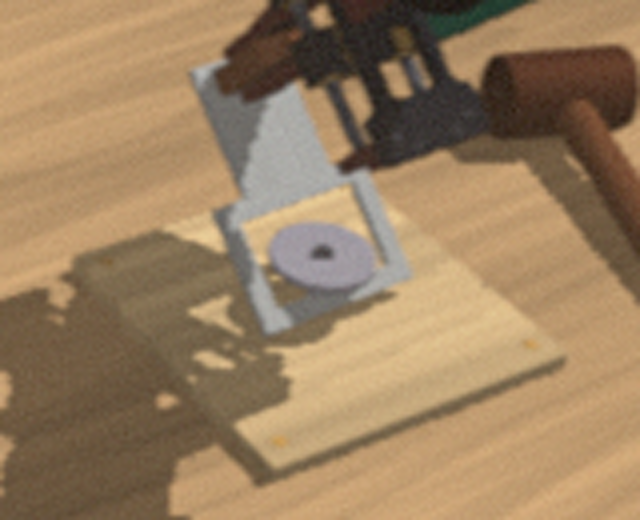

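The crop shows the stud head (322,255) standing inside the eye, with the far bar (335,305) under it and clear. No contact force shows, so I level it.

```bash
python3 -m inch '[{"tx":-0.007,"ty":0,"tz":-0.01,"rx":0,"ry":-5,"rz":0,"fingers":0.1},{"tx":-0.014,"ty":0,"tz":-0.02,"rx":0,"ry":-10,"rz":0,"fingers":0.1},{"tx":-0.0195,"ty":0,"tz":-0.0315,"rx":0,"ry":-15,"rz":0,"fingers":0.1},{"tx":-0.025,"ty":0,"tz":-0.043,"rx":0,"ry":-20,"rz":0,"fingers":0.1},{"tx":-0.029,"ty":0,"tz":-0.054,"rx":0,"ry":-25,"rz":0,"fingers":0.1},{"tx":-0.0325,"ty":0,"tz":-0.0655,"rx":0,"ry":-30,"rz":0,"fingers":0.1},{"tx":-0.035,"ty":0,"tz":-0.0765,"rx":0,"ry":-35,"rz":0,"fingers":0.1},{"tx":-0.0365,"ty":0,"tz":-0.087,"rx":0,"ry":-40,"rz":0,"fingers":0.1},{"tx":-0.0365,"ty":0,"tz":-0.087,"rx":0,"ry":-40,"rz":0,"fingers":0.1},{"tx":-0.0365,"ty":0,"tz":-0.087,"rx":0,"ry":-40,"rz":0,"fingers":0.1}]'
python3 - <<'E'
from h import *
s=state()
R=Ro.from_euler("xyz",s["ee_rot"]).as_matrix();X=R[:,1];Z=-R[:,2]
print("eye",s["eef_pos"]+.102*X-.0178*Z-np.array([.5735,.2394,.012]),X)
E
```

```text
clock: 7.92
eef_pos: [0.4625, 0.24, 0.0391]
ee_rot: [-3.142, -0.0, 1.571]
ft_force: [0.7, -0.0, -0.3]
grip_width: 0.18
finger_force: 40.0
eye [-0.0090426   0.00062414  0.00929789] [ 9.99999997e-01  1.13397216e-05 -8.01697847e-05]
```

```bash
python3 -m inch '[{"tx":0.005,"ty":0,"tz":0,"rx":0,"ry":0,"rz":0,"fingers":0.1},{"tx":0.009,"ty":0,"tz":-0.002,"rx":0,"ry":0,"rz":0,"fingers":0.1},{"tx":0.009,"ty":0,"tz":-0.004,"rx":0,"ry":0,"rz":0,"fingers":0.1},{"tx":0.009,"ty":0,"tz":-0.0055,"rx":0,"ry":0,"rz":0,"fingers":0.1},{"tx":0.009,"ty":0,"tz":-0.006,"rx":0,"ry":0,"rz":0,"fingers":0.1},{"tx":0.009,"ty":0,"tz":-0.006,"rx":0,"ry":0,"rz":0,"fingers":0.1}]'
python3 -m inch '[{"tx":0,"ty":0,"tz":0,"rx":0,"ry":0,"rz":0,"fingers":0.4},{"tx":0,"ty":0,"tz":0,"rx":0,"ry":0,"rz":0,"fingers":0.4},{"tx":0,"ty":0,"tz":0,"rx":0,"ry":0,"rz":0,"fingers":0.4},{"tx":0,"ty":0,"tz":0,"rx":0,"ry":0,"rz":0,"fingers":0.4},{"tx":0,"ty":0,"tz":0.02,"rx":0,"ry":0,"rz":0,"fingers":0.4},{"tx":0,"ty":0,"tz":0.07,"rx":0,"ry":0,"rz":0,"fingers":0.4},{"tx":0,"ty":0,"tz":0.13,"rx":0,"ry":0,"rz":0,"fingers":0.4},{"tx":-0.05,"ty":0.05,"tz":0.17,"rx":0,"ry":0,"rz":0,"fingers":0.4},{"tx":-0.05,"ty":0.1,"tz":0.17,"rx":0,"ry":0,"rz":0,"fingers":0.4},{"tx":-0.05,"ty":0.15,"tz":0.17,"rx":0,"ry":0,"rz":0,"fingers":0.4}]'
python3 - <<'E'
from h import *
for n in("scene","top"):
    im=viewer.read_camera(n); cv2.imwrite(f"pics/{n}4.png",im)
    if n=="scene": o1=cv2.resize(im[60:260,240:460],None,fx=1.8,fy=1.8)
    else: o2=cv2.resize(im[140:340,20:240],None,fx=1.8,fy=1.8)
cv2.imwrite("pics/o4.png",np.hstack([o1,o2]))
E
```

```text
clock: 8.68
eef_pos: [0.4701, 0.2396, 0.0325]
ee_rot: [-3.141, 0.0, 1.571]
ft_force: [-0.3, 0.5, -0.4]
grip_width: 0.18
finger_force: 40.0
clock: 9.93
eef_pos: [0.4198, 0.3917, 0.2043]
ee_rot: [3.14, -0.002, 1.571]
ft_force: [0.0, 0.4, -1.0]
grip_width: 0.403
finger_force: 0.0
```

View pics/o4.png

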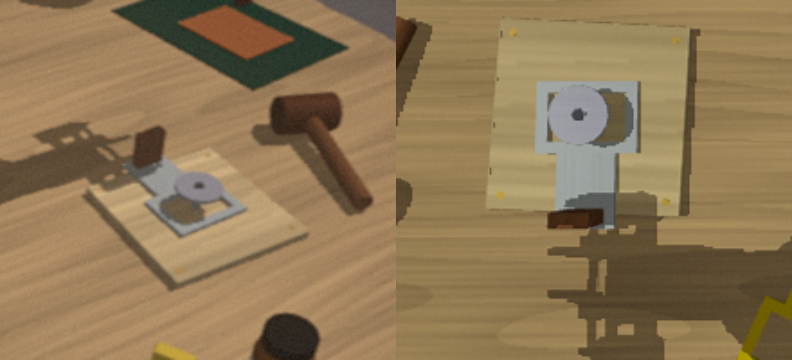

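The template lies flat on the board under the head, and the gripper is clear. A quick numeric check of the eye centre (top crop outline centre 588,117), then hand in.

```bash
python3 - <<'E'
from h import *
e=unproj("top",[[20+(588-396)/1.8,140+117/1.8]],0.017)[0]; d=e[:2]-[.5735,.2394]; print(d)
if np.hypot(*d)<.01:
    from rig import ctrl; print(ctrl.sign_off())
E
```

```text
[-0.00111477 -0.00105219]
the job is handed in; nothing more can be done
None
```

The template with the oblong eye lies flat on the keeper board under the stud's head, released, its eye's centre about 1.5 mm from the stud's axis as measured in the top image; the job is handed in at about 10 s, and the round-hole template was not touched.

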